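# Probe the ringed test pad with the spring-tip tester

## Task

Pull the white spring-tip tester up out of its click-in parking socket and set its tip on the gold test pad with the white ring, on the sloping circuit board in the holder. Hold the tester square to the board and press lightly, until the sprung tip is pushed in about halfway, and finish like that: still gripping the tester, its tip held steadily on the pad so that the reading can be taken. Touch nothing else on the board on the way, keep the gripper off the board and its holder, do not shift the board, and leave the other things on the table where they are.

Things in the scene. Friction and masses are not known exactly. Their poses are not given: they have to be found in the camera images.
- probe: The tester: white hexagonal pen-shaped probe, red flange, brass nose, thin sprung steel tip; 149 mm long, 72 g. Its +x runs along the pen to the tip; its centre line passes through (x, 0, 7.5 mm) of its frame. Tail at x = -65 mm, white body (15 mm thick along its z, 16 mm along y) to 42, flange 19 mm wide at 38 to 44, nose to 72, tip end at 84. Starts upright in its socket, tip down.
- probe_grip (a point): A good place to grip the tester from above: on its centre line, 30 mm below its tail end, about 139 mm above the table at the start, 119 mm from the end of the tip. Same axes as probe. 15 mm thick across its z (flat faces), 16 mm across its y; grip with 20 N or more so that it does not slip.
- probe_tip (a point): The end of the tester's thin steel tip (3.4 mm thick, narrowing to 2 mm), on the centre line of the pen; it moves with the sprung tip.
- probe_plunger (a joint): How far the sprung tip is pushed into the tester's nose, in m: 0 = fully out, 0.008 = fully in, against its stop. The spring pushes back with 1 N at 0 and 3 N at 0.008 (250 N/m).
- probe_stand: The tester's parking stand, fixed to the table, 60 mm tall, upright: dark round foot 68 mm across and on it a black socket tube 29 mm across with an orange band; two small brass spring housings reach 23 mm out to its +y and -y at 49 mm height. Origin at the centre of its underside.
- socket_mouth (a point): Centre of the socket's mouth, 60 mm above the table. The tester's red flange rests on this rim, its tip reaches 40 mm down into the 16 mm bore. Two sprung balls catch over a 14 mm ball on the tester's brass nose: a straight pull up of 5 to 10 N over the first 5 mm frees it; the tip leaves the mouth after 40 mm.
- board_holder: Board holder, fixed to the table: aluminium rail along its y, black cross feet (100 mm along x), two blue posts with black lock knobs; 182 mm along y over the knobs, 88 mm tall. The board is clamped between the posts and pivots about an axis along the holder's y, 75 mm above the table. Origin at the centre of its underside.
- board_tilt (a joint): Slope of the board in rad: 0 = level; positive = the edge on the holder's -x side (towards the robot) is lowered, so that the board faces up and towards the robot. A stiff pivot (it holds 1.2 N m) that stays where it is.
- board: Green circuit board in the holder, 70 mm (x) by 100 mm (y); its z is the normal of the parts side, its +x edge is the raised one. Bare surface at z = 6 mm of its frame; parts up to z = 16: white block at x 0 to 16, y -44 to -32 mm; block at x -16 to -8, y 29 to 43; round parts at x = -20, y -10 to 34. End clamps cover the last 4 mm at its y ends near x = 0.
- test_pad (a point): Centre of the test pad to be probed, on the board's surface: the middle one of three round gold pads (8 mm across, in a row along the board's y, 18 mm apart); it alone has a white ring round it (14 mm outside). Its own z axis is the normal of the board. The pad lies at x = 20, y = 8 mm of the board's frame.
- screw_jar: Bystander: white screw jar with a ribbed white lid, 40 mm across, 45 mm tall, standing; origin at the centre of its underside.
- tape_roll: Bystander: roll of amber tape, 56 mm across, 12 mm tall, lying flat; origin at the centre of its underside.
- tip_tin: Bystander: grey round tin with brass wool, 62 mm across, 26 mm tall; origin at the centre of its underside.
- brush: Bystander: black cleaning brush 152 mm long, 29 mm wide, 26 mm tall, lying along its own x; origin at the centre of its underside.
- tweezers: Bystander: black tweezers 122 mm long, 8 mm high, lying along their own x; origin at the centre of their underside.
- spare_board: Bystander: a spare green circuit board, 60 x 90 mm, 16 mm tall, lying flat on the table; not the board to be probed. Origin at the centre of its underside.
- part_strip: Bystander: pale strip with yellow parts, 34 x 115 mm, 14 mm tall, lying along its own y; origin at the centre of its underside.
- cutters: Bystander: side cutters with blue handles, 114 mm long, 42 mm wide, 12 mm high, lying on the table; origin at the centre of their underside.
There are look-alikes about, which are no part of the job. Of the things that look like the probe_stand, take the one that is farthest to the robot's right at the start.

How it is judged (in metres and radians):
On the way:
1. the tester is out of its socket, held in the gripper (z of probe_tip in the frame of socket_mouth above 0.01 m and contact force between the fingers and probe above 1.5 N), for 0.2 s.
At the end, for the whole second after the job is handed in: Tester gripped, still, clear of its stand; tip within 5 mm of the ringed pad's centre, pressing on the board with 0.7 to 5 N; sprung tip pushed in 2 to 6.5 mm of its 8 mm; tester's long axis within 0.14 rad (8 degrees) of the board's normal (distance between probe_tip and test_pad below 0.005 m and angle between the x axis of probe and the z axis of test_pad, either way round below 0.14 rad and value of joint probe_plunger between 0.002 and 0.0065 m and contact force between probe and board between 0.7 and 5 N and contact force between the fingers and probe above 1.5 N and contact force between probe and probe_stand below 0.1 N and linear speed of probe below 0.02 m/s); the arm keeps its last pose, push and grip.
It fails at once if the tester touches the circuit board more than 10 mm from the ringed pad (contact force between probe and board above 0.2 N and distance between probe_tip and test_pad above 0.01 m).
It fails at once if the tester is pushed on the board with more than 8 N (contact force between probe and board above 8 N).
It fails at once if the gripper or arm touches the board or its holder (contact force between any of the fingers, the arm and board_holder above 1 N).
It fails at once if the board is shifted: the ringed pad moves more than 5 mm (distance of test_pad from where it was at the start of the episode above 0.005 m).
It fails at once if another loose thing on the table is moved more than 30 mm (distance of any of screw_jar, tape_roll, tip_tin, brush, tweezers, spare_board, part_strip, cutters from where it was at the start of the episode above 0.03 m).
It also fails if it takes over 40 s, if anything falls off the work surface, if the arm or the gripper's body presses on something with over 40 N, if the wrist force passes 120 N, or if a joint passes its speed limit or range.

## Robot

A 7-joint arm with a two-finger parallel gripper is mounted at the origin on a cart in front of the work surface, level with it; the furniture and walls round the work are solid. World frame = base frame: x ahead of the robot, y to its left, z up, the work surface at z = 0. Lengths are in m, angles in degrees, forces in N, time in s.
With the tool pointing down it reaches from about 0.35 to 0.9 m from the base axis. Payload 7.2 kg.
Tool frame: the origin (TCP) lies at the very end of the fingers, on their centre line; the grasp point (between the pads) lies 19 mm behind it; z points along the fingers, y is the line along which they close (so a half turn about z gives the same grasp; the last joint's range is limited). The gripper opens to 85 mm and grips with 20 to 120 N. Pads are 22 mm wide; open, the fingers measure 114 mm over their backs; the gripper's body (76 mm by 85 mm) begins 54 mm behind the grasp point. The pads swing forward as they close: fully open they stand 13 mm farther back than shut.
Start: joints at [-68.193, 23.554, -0.728, 91.456, 0.321, 64.991, -4.71], TCP at [0.271, 0.563, 0.231] pointing down, gripper open.
Joint ranges: [-169.25, 169.25], [-16.82, 113.86], [-84.01, 82.57], [7.8, 145.47], [-59.2, 239.2], [7.22, 106.19], [-163.78, 163.78]. Speed limits (degrees/s): [136.94, 136.94, 172.46, 172.46, 180, 180, 180].

## Interface

Orientations are given as a 3x3 rotation matrix whose columns are the frame's x, y, z axes.
In Python, from rig import status, viewer, bot gives the robot as it stands.
- The arm moves only by the tool carry_out, never from a script. Its argument "deltas" is one flat list of numbers, 4 for each row, row after row: the shift along the tool's x, y, z normalised to -1 to 1, where 1 is 0.05 m, then the turn about the tool's z normalised to -1 to 1, where 1 is 30 degrees. A call has exactly 10 rows; each row shifts and turns the commanded pose from where the row before left it, along the tool's axes as they then stand; what a row does not reach is not made up. A row lasts 1/10 s, in which the tool goes at most 50 mm and 8.59 degrees, less where a joint would pass 70% of its speed; a pose out of reach is approached as far as the arm can. A call with a number of a shift or a turn outside -1 to 1 is refused whole. A call with a gripper value outside its range is refused whole. "gripper" is the opening, from 0 (shut) to 1 (fully open), set as the call begins (left out, the last holds). The fingers move at their own pace and stop on an object; "squeeze" is the grip in N (left out, the last holds). Time passes only in rows, so rows that do not move let the fingers close, or fill a call up. It gives the time, the measured TCP pose, the force, the opening and the grip force at its end, in the units of the state.
- status.get_state(): the state, without advancing time (a new reading comes with each control period).
- viewer.camera(name): name is "side" or "top" or "wrist"; returns the picture (420x560x3 uint8, red, green, blue); there is no depth.
- viewer.camera_info(name): a dict with "fx", "fy", "cx", "cy" (pixels), "xyz" and "orientation" of the camera in the world. Camera axes: x right, y up, looking along -z (the intrinsics and any distortion apply to the point x, -y, -z); pixel columns grow to the right and rows downward; lengths in m; the calibration is good to about 2 mm. A picture is of the moment at which its call begins: read the wrist's pose just before it. camera_info takes no time and is no camera call; for the wrist camera it gives the pose at the moment of the call.
- bot.hand_in(): hands the job in; it is judged then, once.
The state is a dict: "clock": time; "q": joint angles; "qd": joint speeds; "tau": joint torques, N m; "ee_pos": TCP position; "tcp_rot": TCP orientation; "ft_force": force on the tool from outside, world axes, zero at the start; "ft_torque": the same for the moment, N m; "finger_gap": opening from 0.0 (shut) to 1.0 (fully open); "finger_force": force on a finger pad.
Only numpy, scipy, OpenCV 4.12 (cv2) and the standard library are available. Lean on these libraries where they do the work, as an engineer would, in place of code of your own. Each camera call takes 0.05 s, during which the arm holds its last target. There are 200 camera calls.

## Working session

There is one attempt and no reset: what is moved stays moved. The work goes in short steps, Python scripts to look and compute and a tool call to move; the robot and the scene stay as the last step left them, time stands still between calls to the robot, and variables do not carry over. Pictures are saved under pics/ and viewed, at most 10 in all, crops included, and the job is handed in when it is done.

Besides the shell and the picture viewer there is one more tool, called after "Request:" by a JSON object that holds its "name" and its "arguments". carry_out: Moves the arm, as the interface text tells. Scaled input: -1 to 1 covers 0.05 m each way for a shift and 30 degrees each way for a turn. Its arguments: {"type":"object","properties":{"deltas":{"type":"array"},"gripper":{"type":"number"},"squeeze":{"type":"number"}},"required":["deltas"]}

```bash
mkdir -p pics; ls
python3 - <<'E'
from rig import status, viewer, bot
import cv2,numpy as np
s=status.get_state()
for k in ("clock","q","ee_pos","tcp_rot","ft_force","finger_gap"): print(k,np.round(s[k],4).tolist())
for n in ("side","top","wrist"):
    im=viewer.camera(n); cv2.imwrite(f"pics/{n}0.png",im[:,:,::-1])
    print(n,viewer.camera_info(n))
E
```

```text
pics
clock 0.0
q [-68.1949, 23.6019, -0.7261, 91.506, 0.3225, 64.9893, -4.7093]
ee_pos [0.271, 0.5626, 0.2304]
tcp_rot [[-0.901, 0.4338, -0.0006], [0.4339, 0.901, -0.0016], [-0.0002, -0.0017, -1.0]]
ft_force [0.2339, 0.0255, 0.1419]
finger_gap 0.9996
side {'fx': 517.4975026870966, 'fy': 517.4975026870966, 'cx': 282.3549882655318, 'cy': 212.6852268190458, 'xyz': array([0.23822954, 1.13137384, 1.11105542]), 'orientation': array([[-0.96593443,  0.17509832, -0.19055513],
       [-0.25870021, -0.63428206,  0.7285331 ],
       [ 0.00669922,  0.75301185,  0.65797285]])}
top {'fx': 394.71554238443355, 'fy': 394.71554238443355, 'cx': 280.9975906902713, 'cy': 211.74140284381056, 'xyz': array([ 0.42459576, -0.01622945,  1.41075685]), 'orientation': array([[ 0.00875866,  0.9950694 , -0.09879364],
       [-0.99992335,  0.00785085, -0.00957402],
       [-0.0087512 ,  0.09886992,  0.99506189]])}
wrist {'fx': 341.54809539270553, 'fy': 341.54809539270553, 'cx': 282.5924514304171, 'cy': 205.80358925795065, 'xyz': array([0.20576705, 0.59423195, 0.37345237]), 'orientation': array([[ 4.33405637e-01, -8.64346451e-01, -2.55077963e-01],
       [ 9.01198521e-01,  4.15404875e-01,  1.23612364e-01],
       [-8.83278982e-04, -2.83450178e-01,  9.58986557e-01]])}
```

View pics/top0.png

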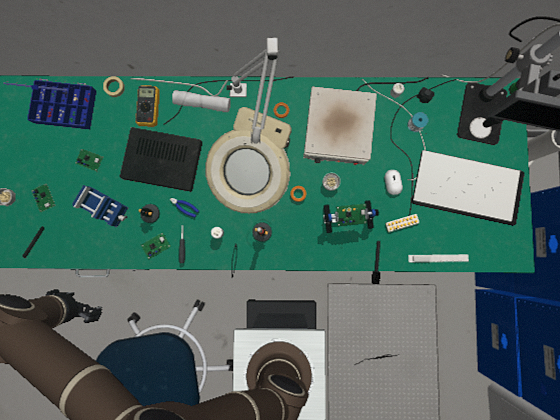

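View pics/side0.png

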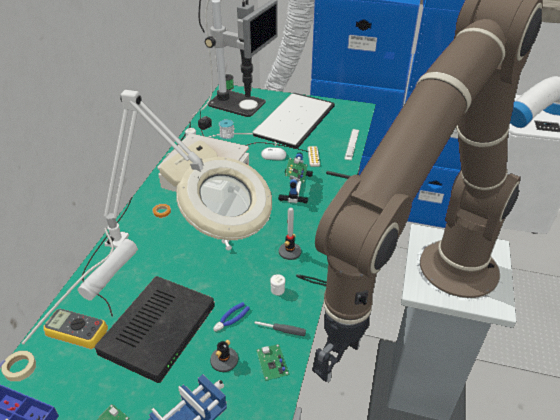

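Run:
```python
import cv2,numpy as np
t=cv2.imread("pics/top0.png")[185:255,240:400]; s=cv2.imread("pics/side0.png")[140:265,260:340]
a=cv2.resize(t,None,fx=5,fy=5,interpolation=cv2.INTER_CUBIC)[:, :]
cv2.imwrite("pics/topc.png",a)
b=cv2.resize(s,None,fx=4.6,fy=4.6,interpolation=cv2.INTER_CUBIC)
w=np.zeros((590,800,3),np.uint8); w[:b.shape[0],:b.shape[1]]=b
a2=cv2.resize(t,(430,188),interpolation=cv2.INTER_CUBIC); w[:188,368:798]=a2
t2=cv2.imread("pics/top0.png")[195:240,315:385]; a3=cv2.resize(t2,(430,276),interpolation=cv2.INTER_CUBIC); w[200:476,368:798]=a3
cv2.imwrite("pics/comb.png",w)
```

```text
(no output)
```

View pics/comb.png

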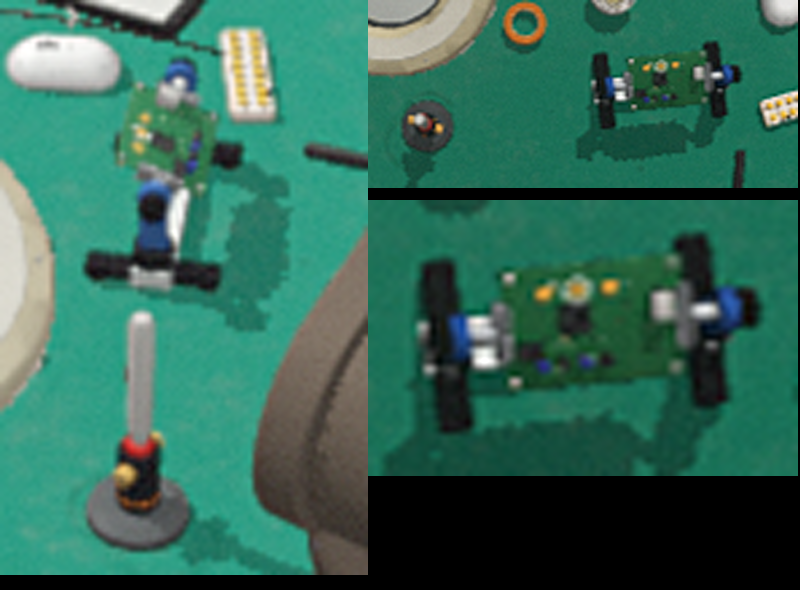

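```bash
cat > h.py <<'E'
import numpy as np, cv2
from rig import status, viewer, bot
def ray(ci,u,v):
    d=np.array([(u-ci['cx'])/ci['fx'],-(v-ci['cy'])/ci['fy'],-1.]); d=ci['orientation']@d
    return ci['xyz'],d/np.linalg.norm(d)
def onz(ci,u,v,z):
    o,d=ray(ci,u,v); return o+d*(z-o[2])/d[2]
def tri(obs):
    A=np.zeros((3,3));b=np.zeros(3);P=[]
    for ci,u,v in obs:
        o,d=ray(ci,u,v);M=np.eye(3)-np.outer(d,d);A+=M;b+=M@o;P.append((o,M))
    x=np.linalg.solve(A,b); return x,[np.linalg.norm(M@(x-o)) for o,M in P]
def proj(ci,p):
    c=ci['orientation'].T@(np.array(p)-ci['xyz']); return ci['cx']+ci['fx']*c[0]/-c[2], ci['cy']-ci['fy']*c[1]/-c[2]
def mv(dp):
    "world shift -> tool units"
    R=np.array(status.get_state()['tcp_rot']); return np.round(R.T@np.array(dp)/0.05,2)
E
python3 - <<'E'
from h import *
t=viewer.camera_info('top');s=viewer.camera_info('side')
print('foot',onz(t,261.9,231.9,0.006),onz(s,290,251.3,0.006))
print('tail',onz(s,290.8,209.5,0.168))
print('pad',onz(t,349,209.7,0.085), 'holder ends',onz(t,327,218,0.0),onz(t,371,213.5,0))
print('lamp ring',[onz(t,u,v,z)for u,v in((262,205),(248,214)) for z in(0.15,0.4)])
print(tri([(t,248,171),(s,222,196)]), 'jar',onz(t,217,232,.045))
print('cam off',np.array(status.get_state()['tcp_rot']).T@(viewer.camera_info('wrist')['xyz']-status.get_state()['ee_pos']))
E
```

```text
foot [0.49141347 0.06464311 0.006     ] [0.49082224 0.07125416 0.006     ]
tail [0.49212991 0.06787168 0.168     ]
pad [ 0.56494864 -0.23272279  0.085     ] holder ends [ 0.54343034 -0.16765946  0.        ] [ 0.5608736  -0.32519915  0.        ]
lamp ring [array([0.57107791, 0.05720302, 0.15      ]), array([0.54203144, 0.04264183, 0.4       ]), array([0.54164621, 0.10177591, 0.15      ]), array([0.51843586, 0.0783762 , 0.4       ])]
(array([0.67617719, 0.10044472, 0.20097856]), [np.float64(0.004797914143898419), np.float64(0.004797914143898488)]) jar [0.48791432 0.2180178  0.045     ]
cam off [ 7.24314606e-02 -1.35107255e-04 -1.42796315e-01]
```

Request:
{"name": "carry_out", "arguments": {"deltas": [0,0,-0.8,-0.285,0,0,-0.8,-0.285,0,0,-0.8,-0.285,-0.3,-0.8,0,0,-0.3,-0.8,0,0,-0.3,-0.8,0,0,-0.3,-0.8,0,0,-0.3,-0.8,0,0,-0.3,-0.8,0,0,-0.3,-0.8,0,0], "gripper": 1}}

```text
clock: 1.15
ee_pos: [0.3761, 0.2811, 0.3512]
tcp_rot: [[-1.0, 0.001, -0.0], [0.001, 1.0, 0.0], [0.0, 0.0, -1.0]]
ft_force: [0.5, 0.7, -0.1]
finger_gap: 1.003
finger_force: 0.0
```

Request:
{"name": "carry_out", "arguments": {"deltas": [-0.1,-0.9,0,0,-0.1,-0.9,0,0,-0.1,-0.9,0,0,-0.1,-0.9,0,0,-0.1,-0.9,0,0,-0.1,-0.9,0,0,-0.1,-0.9,0,0,-0.1,-0.9,0.3,0,-0.1,-0.9,0.3,0,0,0,0.3,0]}}

```text
clock: 2.15
ee_pos: [0.4199, -0.128, 0.3062]
tcp_rot: [[-1.0, 0.009, 0.001], [0.009, 1.0, -0.002], [-0.001, -0.002, -1.0]]
ft_force: [0.3, 1.6, 0.3]
finger_gap: 1.002
finger_force: 0.0
```

Run:
```python
from h import *
import pickle
ci=viewer.camera_info('wrist'); im=viewer.camera('wrist')
pickle.dump((ci,im),open('w1.pkl','wb')); cv2.imwrite('pics/w1.png',cv2.resize(im[:,:,::-1],None,fx=1.42,fy=1.42,interpolation=cv2.INTER_CUBIC))
s=status.get_state(); print(s['clock'],s['ee_pos'],s['tcp_rot'],s['ft_force'])
```

```text
2.2 [ 0.41888051 -0.12465992  0.30364525] [[-9.99974244e-01  6.57285751e-03 -2.88248301e-03]
 [ 6.57411594e-03  9.99978299e-01 -4.27320645e-04]
 [ 2.87961174e-03 -4.46259417e-04 -9.99995754e-01]] [-1.07650782  1.6164386  -2.92508198]
```

View pics/w1.png

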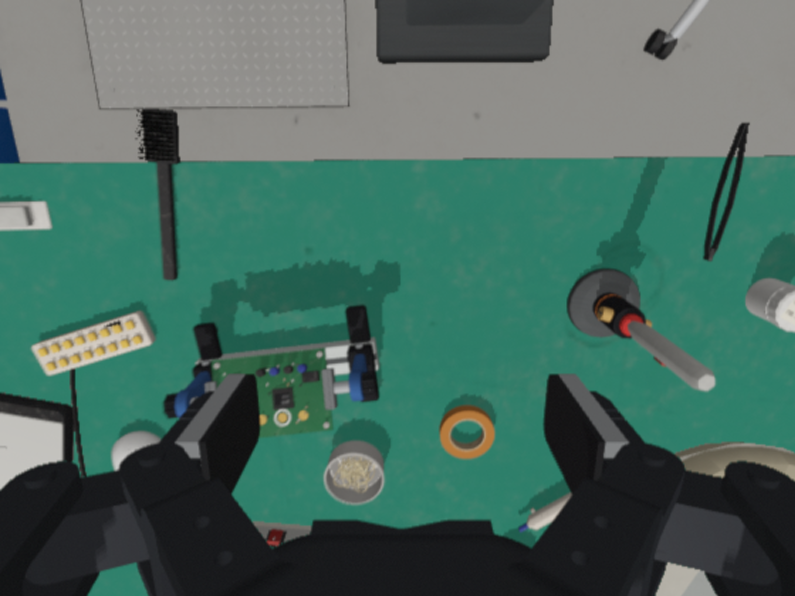

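Request:
{"name": "carry_out", "arguments": {"deltas": [0.2,-0.5,0,0,0.2,-0.5,0,0,0,-0.5,0,0,0,-0.5,0,0,0,-0.2,0,0,0,0,0,0,0,0,0,0,0,0,0,0,0,0,0,0,0,0,0,0]}}

```text
clock: 3.2
ee_pos: [0.4005, -0.2314, 0.3063]
tcp_rot: [[-1.0, -0.0, 0.0], [-0.0, 1.0, 0.0], [-0.0, 0.0, -1.0]]
ft_force: [0.5, -0.2, -0.3]
finger_gap: 1.003
finger_force: 0.0
```

Run:
```python
from h import *
import pickle
ci=viewer.camera_info('wrist'); im=viewer.camera('wrist')
pickle.dump((ci,im),open('w2.pkl','wb')); cv2.imwrite('pics/w2.png',im[:,:,::-1])
s=status.get_state(); print(s['clock'],s['ee_pos'],s['qd'])
```

```text
3.25 [ 0.40040279 -0.2315692   0.30629332] [ 0.30243862  0.14579599  0.1916659  -0.08007126 -0.02375125  0.0706776
 -0.00529548]
```

Request:
{"name": "carry_out", "arguments": {"deltas": [-0.5,0,0.1,0,-0.5,0,0.1,0,-0.5,0,0.1,0,-0.5,0,0.1,0,0,0,0.1,0,0,0,0,0,0,0,0,0,0,0,0,0,0,0,0,0,0,0,0,0]}}

```text
clock: 4.25
ee_pos: [0.5001, -0.2322, 0.2818]
tcp_rot: [[-1.0, 0.001, 0.001], [0.001, 1.0, 0.0], [-0.001, 0.0, -1.0]]
ft_force: [0.5, -0.4, 0.5]
finger_gap: 1.0
finger_force: 0.0
```

Run:
```python
from h import *
import pickle
ci=viewer.camera_info('wrist'); im=viewer.camera('wrist')
pickle.dump((ci,im),open('w3.pkl','wb')); cv2.imwrite('pics/w3.png',im[:,:,::-1])
s=status.get_state(); print(s['clock'],s['ee_pos'])
c2,_=pickle.load(open('w2.pkl','rb')); t=viewer.camera_info('top')
w=np.zeros((600,800,3),np.uint8)
for k,(c,i) in enumerate((( c2,_),(ci,im))):
    u,v=proj(c,(0.55,-0.235,0.08)); u,v=int(u),int(v); print(u-70,v-60)
    a=cv2.resize(i[max(0,v-60):v+60,max(0,u-70):u+70,::-1],None,fx=2.85*(1),fy=2.85,interpolation=cv2.INTER_CUBIC)
    w[:a.shape[0],400*k:400*k+a.shape[1]]=a
cv2.imwrite('pics/bd.png',w[:360])
```

```text
4.3 [ 0.50016399 -0.23220522  0.28166509]
209 234
209 164
```

View pics/bd.png

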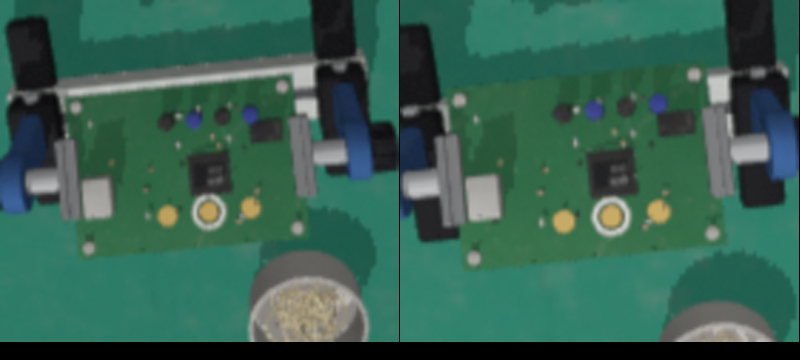

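```bash
cat > brd.py <<'E'
from h import *
import pickle
c2,i2=pickle.load(open('w2.pkl','rb'));c3,i3=pickle.load(open('w3.pkl','rb'))
A=np.array([(76,106),(282,87),(297,228),(88,248),(168,215),(209,211),(251,207)])/2.85+(209,234)
B=np.array([(59,100),(294,74),(312,233),(74,258),(164,221),(211,216),(258,211)])/2.85+(209,164)
def ref(im,p,gold):
    x0,y0=int(round(p[0]))-4,int(round(p[1]))-4
    w=im[y0:y0+9,x0:x0+9].astype(float)
    wt=np.clip(w[...,0]-w[...,2]-30,0,None) if gold else np.clip(w.min(2)-90,0,None)
    yy,xx=np.mgrid[:9,:9]; wt*=((xx-4)**2+(yy-4)**2<18)
    return (np.array([(wt*xx).sum(),(wt*yy).sum()])/wt.sum()+(x0,y0)) if wt.sum()>0 else p
P=[]
for k in range(7):
    a,b=ref(i2,A[k],k>3),ref(i3,B[k],k>3)
    x,e=tri([(c2,*a),(c3,*b)]); P.append(x); print(k,np.round(a-A[k],1),np.round(b-B[k],1),np.round(x,4),np.round(e,4))
P=np.array(P); c=P.mean(0); n=np.linalg.svd(P-c)[2][2]; n*=np.sign(n[2]); print('n',n,'tilt',np.degrees(np.arccos(n[2])),'res',np.round((P-c)@n,4))
ey=(P[1]-P[0]+P[2]-P[3]+P[6]-P[4]); ey/=np.linalg.norm(ey); ex=np.cross(ey,n); print('ey',ey,'ex',ex, 'dims',np.linalg.norm(P[1]-P[0]),np.linalg.norm(P[2]-P[1]),np.linalg.norm(P[6]-P[4]))
pad=P[5]-((P[5]-c)@n)*n; print('pad',pad,'pad2 top-ray',tri([(c2,*ref(i2,A[5],1)),(c3,*ref(i3,B[5],1)),(viewer.camera_info('top'),349,209.7)]))
E
python3 brd.py
```

```text
0 [-0.3 -0.8] [-0.3 -0.4] [ 0.5268 -0.2904  0.0621] [0.0002 0.0002]
1 [ 0.2 -0.5] [-0.4 -0.3] [ 0.5155 -0.2002  0.0669] [0.0004 0.0004]
2 [-0.3 -0.4] [-0.3 -0.3] [ 0.5712 -0.1942  0.0885] [0. 0.]
3 [-0.2 -0.2] [-0.5 -0.3] [ 0.5814 -0.2836  0.0883] [0. 0.]
4 [-0.6 -0.1] [-0.3 -0.1] [ 0.5689 -0.2497  0.0828] [0. 0.]
5 [-0.5 -0.2] [-0.3 -0.2] [ 0.5664 -0.2319  0.0836] [0. 0.]
6 [-0.6 -0.1] [-0.2 -0.1] [ 0.5644 -0.2141  0.0839] [0. 0.]
n [-0.38054198 -0.06963145  0.92213842] tilt 22.75926627317484 res [-0.001   0.0014 -0.0003  0.0019 -0.0009 -0.0004 -0.0006]
ey [-0.11988581  0.99239986  0.02774718] ex [0.91706212 0.09999234 0.38599763] dims 0.09105397802388583 0.05996320617559945 0.03591725924136573
pad [ 0.56622891 -0.23197637  0.0839414 ] pad2 top-ray (array([ 0.56481106, -0.23211702,  0.08656324]), [np.float64(0.0003620298609745106), np.float64(0.000369329931673766), np.float64(0.0003475448656524489)])
```

Request:
{"name": "carry_out", "arguments": {"deltas": [0.4,0.8,0,0,0.4,0.8,0,0,0.4,0.8,0,0,0.4,0.8,0,0,0,0.8,0,0,0,0.6,0,0,0,0,0,0,0,0,0,0,0,0,0,0,0,0,0,0]}}

```text
clock: 5.3
ee_pos: [0.4206, -0.0032, 0.2813]
tcp_rot: [[-1.0, 0.003, 0.0], [0.003, 1.0, -0.0], [-0.0, -0.0, -1.0]]
ft_force: [-0.1, 0.1, 0.1]
finger_gap: 1.001
finger_force: 0.0
```

Run:
```python
from h import *
import pickle
ci=viewer.camera_info('wrist'); im=viewer.camera('wrist')
pickle.dump((ci,im),open('w4.pkl','wb'))
s=status.get_state(); print(s['clock'],s['ee_pos'])
```

```text
5.35 [ 0.4205781  -0.00306977  0.28128686]
```

Request:
{"name": "carry_out", "arguments": {"deltas": [0,0.5,0,0,0,0.5,0,0,0,0.3,0,0,-0.2,0,0,0,-0.2,0,0,0,0,0,0,0,0,0,0,0,0,0,0,0,0,0,0,0,0,0,0,0]}}

```text
clock: 6.35
ee_pos: [0.4405, 0.0628, 0.2814]
tcp_rot: [[-1.0, 0.001, 0.0], [0.001, 1.0, 0.0], [-0.0, 0.0, -1.0]]
ft_force: [-0.6, 0.6, 0.1]
finger_gap: 0.997
finger_force: 0.0
```

Run:
```python
from h import *
import pickle
ci=viewer.camera_info('wrist'); im=viewer.camera('wrist')
pickle.dump((ci,im),open('w5.pkl','wb'))
s=status.get_state(); print(s['clock'],s['ee_pos'])
c4,i4=pickle.load(open('w4.pkl','rb'))
w=np.zeros((600,800,3),np.uint8)
for k,(c,i) in enumerate(((c4,i4),(ci,im))):
    u,v=map(int,proj(c,(0.49,0.067,0.11))); print(u-50,v-75,proj(c,(0.49,0.067,0.168)))
    a=i[max(v-75,0):v+75,max(u-50,0):u+50,::-1]; a=cv2.resize(a,None,fx=4,fy=4,interpolation=cv2.INTER_CUBIC)
    w[:a.shape[0],400*k:400*k+a.shape[1]]=a
cv2.imwrite('pics/pr.png',w)
```

```text
6.4 [0.44048896 0.06282406 0.28135581]
302 177 (np.float64(366.5289625449126), np.float64(281.40217798767316))
236 159 (np.float64(287.57202128917106), np.float64(259.85893421571825))
```

View pics/pr.png

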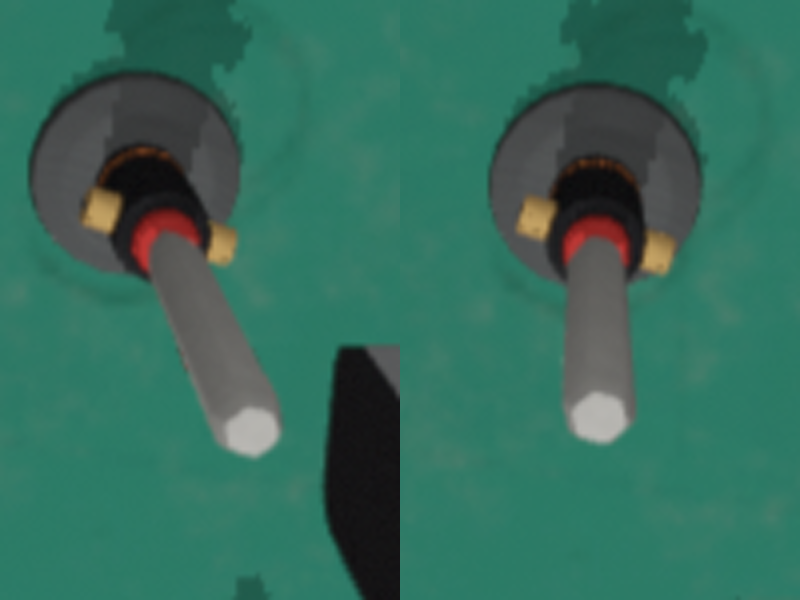

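Run:
```python
from h import *
import pickle
D=[pickle.load(open(f'w{k}.pkl','rb')) for k in (4,5)]
obs=[]
for (c,im),(u,v) in zip(D,((365,285),(286,263.5))):
    g=im[int(v)-14:int(v)+15,int(u)-14:int(u)+15].astype(float).min(2)
    g=cv2.resize(g,None,fx=8,fy=8,interpolation=cv2.INTER_CUBIC)
    m=(g>150).astype(np.uint8); n,l,st,ce=cv2.connectedComponentsWithStats(m); k=1+np.argmax(st[1:,4])
    cu,cv=(ce[k]-3.5)/8+(int(u)-14,int(v)-14); obs.append((c,cu,cv)); 
    cnt=max(cv2.findContours((l==k).astype(np.uint8),0,1)[0],key=cv2.contourArea)[:,0]
    p=(cnt-3.5)/8+(int(u)-14,int(v)-14)
    q=np.array([onz(c,a,b,0.169)[:2] for a,b in p]); q-=q.mean(0)
    # support width vs direction (deg from +x)
    W=[(np.ptp(q@[np.cos(t),np.sin(t)])*1000) for t in np.radians(range(0,180,10))]
    print(cu,cv,st[k,4]/64,np.round(W,1))
    print('6th harmonic width-min dir', np.degrees(np.angle(-sum(w*np.exp(6j*np.radians(t)) for w,t in zip([np.ptp(q@[np.cos(r),np.sin(r)]) for r in np.radians(range(0,180,5))],range(0,180,5)))))/6)
print('tail',tri(obs))
print('flange',tri([(D[0][0],302+170/4,177+243/4),(D[1][0],236+197/4,159+242/4)]))
c=D[1][0]; a=onz(c,236+138/4,159+216/4,.049);b=onz(c,236+258/4,159+252/4,.049);print('housings',a,b,np.degrees(np.arctan2(*(b-a)[1::-1])))
c=D[0][0]; a=onz(c,302+102/4,177+211/4,.049);b=onz(c,302+222/4,177+243/4,.049);print('housings',a,b,np.degrees(np.arctan2(*(b-a)[1::-1])))
```

```text
364.445486447241 284.41979843728393 112.984375 [10.6 10.9 10.8 10.6 10.3 10.4 10.7 10.9 11.  10.8 10.6 10.8 11.  11.
 10.9 10.6 10.4 10.4]
6th harmonic width-min dir -17.46348239153161
285.3036651728553 262.9197343149808 122.03125 [10.7 11.  11.  10.8 10.4 10.5 10.8 11.1 11.2 11.  10.6 10.8 11.1 11.2
 11.  10.7 10.4 10.5]
6th harmonic width-min dir -16.461208019373533
tail (array([0.49218755, 0.06513545, 0.16914032]), [np.float64(9.76118648344164e-06), np.float64(9.761186483433855e-06)])
flange (array([0.48883234, 0.06561165, 0.07097689]), [np.float64(0.000803873450119421), np.float64(0.0008038734501194637)])
housings [0.48756832 0.04901909 0.049     ] [0.49857113 0.08375225 0.049     ] 72.42278582258282
housings [0.48837593 0.04929797 0.049     ] [0.49850714 0.08498098 0.049     ] 74.1495627585117
```

Request:
{"name": "carry_out", "arguments": {"deltas": [-0.515,0.045,0,0,-0.515,0,0,0,0,0,0,-0.2165,0,0,0,-0.2165,0,0,0.5,0,0,0,0.5,0,0,0,0.5,0,0,0,0.5,0,0,0,0,0,0,0,0,0]}}

```text
clock: 7.4
ee_pos: [0.4922, 0.0651, 0.1817]
tcp_rot: [[-0.975, -0.224, -0.001], [-0.224, 0.975, -0.0], [0.001, -0.0, -1.0]]
ft_force: [-0.2, -0.5, 1.5]
finger_gap: 0.996
finger_force: 0.0
```

Run:
```python
from h import *
ci=viewer.camera_info('wrist'); im=viewer.camera('wrist')
s=status.get_state(); print(s['clock'],s['ee_pos'],s['tcp_rot'],proj(ci,(.4922,.0651,.1691)), mv(np.array((.492,.0651,.120))-s['ee_pos']))
cv2.imwrite('pics/w6.png',im[:,:,::-1])
```

```text
7.45 [0.49274898 0.06519352 0.18233597] [[-9.74674179e-01 -2.23627172e-01  1.06392596e-03]
 [-2.23627000e-01  9.74674760e-01  2.78842298e-04]
 [-1.09933850e-03  3.38578167e-05 -9.99999395e-01]] (np.float64(282.2139574438361), np.float64(257.0630083314244)) [0.02 0.   1.25]
```

View pics/w6.png

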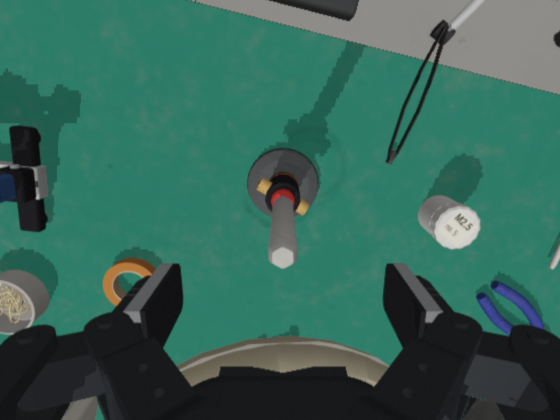

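Run:
```python
from h import *
ci=viewer.camera_info('wrist')
for z in(.1,.15,.2,.25): print(onz(ci,285,338,z), onz(viewer.camera_info('top'),254,213,z))
```

```text
[0.59100903 0.08991691 0.1       ] [0.54979981 0.08646892 0.1       ]
[0.55345385 0.08085534 0.15      ] [0.54502379 0.0825514  0.15      ]
[0.51589867 0.07179376 0.2       ] [0.54024777 0.07863387 0.2       ]
[0.47834349 0.06273219 0.25      ] [0.53547175 0.07471635 0.25      ]
```

Request:
{"name": "carry_out", "arguments": {"deltas": [0.06,0,0.2,0,0,0,0.2,0,0,0,0.2,0,0,0,0.2,0,0,0,0.2,0,0,0,0.16,0,0,0,0,0,0,0,0,0,0,0,0,0,0,0,0,0]}}

```text
clock: 8.45
ee_pos: [0.4895, 0.0645, 0.1237]
tcp_rot: [[-0.975, -0.224, 0.001], [-0.224, 0.975, 0.0], [-0.001, 0.0, -1.0]]
ft_force: [0.5, 0.3, 0.2]
finger_gap: 1.001
finger_force: 0.0
```

Request:
{"name": "carry_out", "arguments": {"deltas": [0,0,0,0,0,0,0,0,0,0,0,0,0,0,0,0,0,0,0,0,0,0,0,0,0,0,0,0,0,0,0,0,0,0,0,0,0,0,0,0], "gripper": 0, "squeeze": 40}}

```text
clock: 9.45
ee_pos: [0.4893, 0.0644, 0.1234]
tcp_rot: [[-0.975, -0.224, 0.0], [-0.224, 0.975, 0.0], [-0.0, -0.0, -1.0]]
ft_force: [-1.0, -0.9, 3.5]
finger_gap: 0.165
finger_force: 39.0
```

Request:
{"name": "carry_out", "arguments": {"deltas": [0,0,-0.05,0,0,0,-0.05,0,0,0,-0.05,0,0,0,-0.05,0,0,0,-0.1,0,0,0,-0.1,0,0,0,-0.12,0,0,0,0,0,0,0,0,0,0,0,0,0]}}

```text
clock: 10.45
ee_pos: [0.4891, 0.0644, 0.1492]
tcp_rot: [[-0.975, -0.224, -0.0], [-0.224, 0.975, -0.0], [0.0, 0.0, -1.0]]
ft_force: [0.4, -0.6, -0.1]
finger_gap: 0.166
finger_force: 40.1
```

Run:
```python
from h import *
ci=viewer.camera_info('wrist'); im=viewer.camera('wrist')
s=status.get_state(); print(s['clock'],s['ee_pos'],s['ft_force'])
cv2.imwrite('pics/w7.png',im[:,:,::-1])
```

```text
10.5 [0.48903581 0.06445304 0.14909667] [ 0.21798925  0.06965935 -0.86776742]
```

View pics/w7.png

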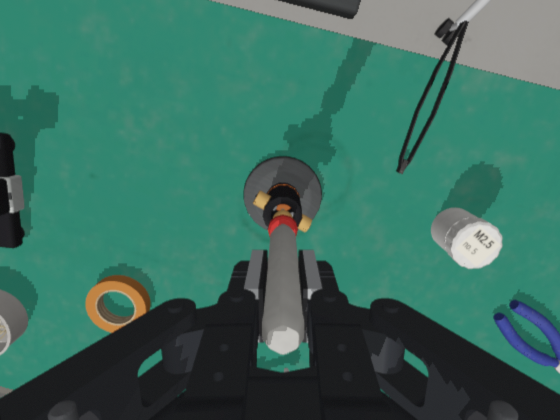

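Request:
{"name": "carry_out", "arguments": {"deltas": [0.1,0,0,0,0.1,0,0.004,0,0.1,0,0.01,0,0.1,0,0.012,0,0,0,0,0,0,0,0,0,0,0,0,0,0,0,0,0,0,0,0,0,0,0,0,0], "squeeze": 25}}

```text
clock: 11.5
ee_pos: [0.4698, 0.06, 0.148]
tcp_rot: [[-0.975, -0.224, -0.0], [-0.224, 0.975, -0.0], [0.0, -0.0, -1.0]]
ft_force: [3.2, 1.0, 0.5]
finger_gap: 0.166
finger_force: 40.5
```

Run:
```python
from h import *
ci=viewer.camera_info('wrist'); im=viewer.camera('wrist')
s=status.get_state(); print(s['clock'],s['ee_pos'],s['ft_force'],s['finger_force'],s['finger_gap'])
a=cv2.resize(im[140:380,180:380,::-1],None,fx=2.4,fy=2.4,interpolation=cv2.INTER_CUBIC)
cv2.imwrite('pics/w8.png',a)
```

```text
11.55 [0.46976203 0.06001318 0.14794626] [2.84015144 0.54952033 0.51572851] 40.4532714933157 0.16234631111022516
```

View pics/w8.png

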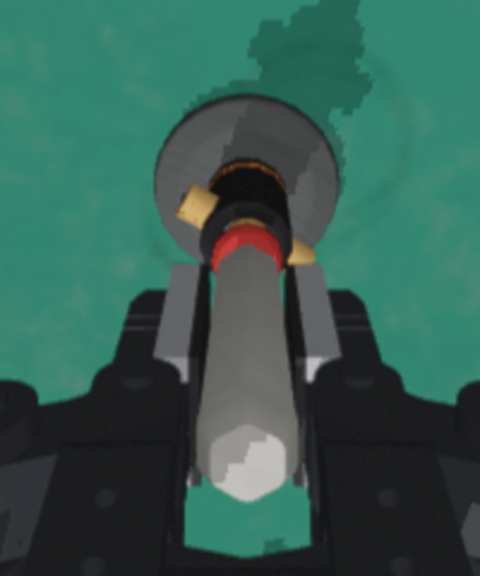

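Request:
{"name": "carry_out", "arguments": {"deltas": [0.1,0,0.02,0,0.1,0,0.022,0,0.1,0,0.03,0,0.1,0,0.032,0,0.1,0,0.04,0,0,0,0,0,0,0,0,0,0,0,0,0,0,0,0,0,0,0,0,0]}}

```text
clock: 12.55
ee_pos: [0.4449, 0.0543, 0.1405]
tcp_rot: [[-0.975, -0.224, -0.001], [-0.224, 0.975, -0.0], [0.001, -0.0, -1.0]]
ft_force: [1.1, -0.4, 0.4]
finger_gap: 0.167
finger_force: 40.9
```

```bash
cat > ang.py <<'E'
from h import *
from scipy.optimize import brentq
def meas(grip=np.array([-0.003,-0.019]), plot=None):
    ci=viewer.camera_info('wrist'); im=viewer.camera('wrist'); s=status.get_state()
    R=np.array(s['tcp_rot']);o=R.T@(ci['xyz']-s['ee_pos'])
    g=im[200:400,240:330].astype(int)
    red=(g[...,0]>110)&(g[...,1]<70)&(g[...,2]<75)
    wh=(g.min(2)>120)
    def big(m):
        n,l,st,ce=cv2.connectedComponentsWithStats(m.astype(np.uint8)); k=1+np.argmax(st[1:,4]); return ce[k]+(240,200),st[k]
    (tu,tv),sw=big(wh); (ru,rv),sr=big(red); 
    print('tail px',tu,tv,sw,'red',ru,rv,sr)
    def r(u,v): d=R.T@ray(ci,u,v)[1]; return d
    oz=o[[0,2]]; dt=r(tu,tv)[[0,2]]; dr=r(ru,rv)[[0,2]]
    dt/=np.linalg.norm(dt)
    # tail on ray at 26.7 mm from grip pivot
    out=[]
    for px in (grip[0],0.):
        p=np.array([px,grip[1]]); 
        b=dt@(p-oz); h=np.sqrt(max(0,.0267**2-np.sum((p-oz-b*dt)**2)))
        t=oz+(b-h)*dt; a=p-t; out.append(np.degrees(np.arctan2(-a[0],a[1])))
    print('tail-circle tilt for pivots',out)
    return ci,im,s
if __name__=='__main__':
    ci,im,s=meas(); print(s['clock'],s['ee_pos'],s['ft_force'],s['finger_force'])
    cv2.imwrite('pics/m.png',im[:,:,::-1])
E
python3 ang.py
```

```text
tail px 283.1789264413519 320.81610337972165 [  27  102   35   39 1006] red 282.34027777777777 270.8611111111111 [ 28  65  29  17 144]
tail-circle tilt for pivots [np.float64(14.43204640723965), np.float64(8.683739773553754)]
12.6 [0.44492142 0.05428777 0.14053158] [1.23057584 0.59653768 0.50519868] 40.875533781945705
```

```bash
cat > sd.py <<'E'
from h import *
import sys
def sidemeas():
    s=status.get_state();R=np.array(s['tcp_rot']);p=np.array(s['ee_pos']); ci=viewer.camera_info('side'); im=viewer.camera('side')
    n=R[:,1]; g=p-0.019*R[:,2]-0.003*R[:,0]
    ex=g+0.079*(np.cos(.39)*R[:,2]-np.sin(.39)*R[:,0]); u,v=proj(ci,ex); u0,v0=int(u)-25,int(v)-25
    a=im[v0:v0+50,u0:u0+50].astype(int); red=(a[...,0]>100)&(a[...,0]>2*a[...,1])&(a[...,0]>2*a[...,2])
    yy,xx=np.nonzero(red); print('red n',len(xx),'pred',u,v)
    if len(xx):
        c=(xx.mean()+u0,yy.mean()+v0); o,d=ray(ci,*c); q=o+d*((g-o)@n)/(d@n)
        L=R.T@(q-g); print('red px',c,'flange in tool',L,'dist',np.linalg.norm(L),'tilt',np.degrees(np.arctan2(-L[0],L[2])))
    return ci,im,s,g,R,ex
if __name__=='__main__':
    ci,im,s,g,R,ex=sidemeas(); u,v=map(int,proj(ci,ex)); 
    w=im[v-75:v+60,u-90:u+90,::-1]; w=cv2.resize(w,None,fx=4.4,fy=4.4,interpolation=cv2.INTER_CUBIC); cv2.imwrite('pics/'+sys.argv[1],w); print('crop org',u-90,v-75)
    for k in (-.026,0,.079,.11,.122): print(k,proj(ci,g+k*(np.cos(.39)*R[:,2]-np.sin(.39)*R[:,0])))
E
python3 sd.py sd1.png
```

```text
red n 14 pred 295.87928228936033 230.3746315640392
red px (np.float64(294.07142857142856), np.float64(230.5)) flange in tool [-3.52579110e-02 -1.81922772e-16  7.37705174e-02] dist 0.08176313061459455 tilt 25.54502006663529
crop org 205 155
-0.026 (np.float64(311.081128145267), np.float64(205.18874665872642))
0 (np.float64(307.1902418138659), np.float64(211.6350306331325))
0.079 (np.float64(295.87928228936033), np.float64(230.3746315640392))
0.11 (np.float64(291.63938734630005), np.float64(237.39914076237721))
0.122 (np.float64(290.02670330221054), np.float64(240.07097911069812))
```

Request:
{"name": "carry_out", "arguments": {"deltas": [0.15,0,-0.37,0,0.15,0,-0.37,0,0,0,-0.42,0,0,0,-0.42,0,0,0,-0.42,0,0,0,0,0.203,0,0,0,0,0,0,0,0,0,0,0,0,0,0,0,0], "gripper": 0, "squeeze": 60}}

```text
clock: 13.65
ee_pos: [0.4304, 0.0509, 0.2403]
tcp_rot: [[-0.993, -0.12, -0.001], [-0.12, 0.993, -0.001], [0.001, -0.0, -1.0]]
ft_force: [0.3, 0.3, 0.2]
finger_gap: 0.162
finger_force: 58.5
```

```bash
python3 sd.py sd2.png; python3 ang.py
```

```text
red n 16 pred 302.21215015367494 203.40442638961326
red px (np.float64(300.5), np.float64(203.625)) flange in tool [-3.47754091e-02 -1.87922730e-16  7.44564819e-02] dist 0.0821772278720824 tilt 25.035248160027855
crop org 212 128
-0.026 (np.float64(318.35416261785895), np.float64(176.73688720489454))
0 (np.float64(314.20938911589934), np.float64(183.58429300516494))
0.079 (np.float64(302.21215015367494), np.float64(203.40442638961326))
0.11 (np.float64(297.73475094524287), np.float64(210.8013491154147))
0.122 (np.float64(296.03454290153826), np.float64(213.6101912426444))
tail px 283.0735146022155 321.1560926485398 [ 27 103  35  38 993] red 282.1056338028169 270.53521126760563 [ 28  65  29  17 142]
tail-circle tilt for pivots [np.float64(14.402644773081935), np.float64(8.654251124467555)]
13.75 [0.43052154 0.05090944 0.24045874] [ 9.42084466e-04  3.33014464e-01 -1.03002597e+00] 58.47283601760864
```

```bash
cat > a2.py <<'E'
from h import *
def tool_ray(ci,s,u,v):
    R=np.array(s['tcp_rot']); return R.T@(ci['xyz']-s['ee_pos']), R.T@ray(ci,u,v)[1]
ci=viewer.camera_info('wrist'); im=viewer.camera('wrist'); s=status.get_state()
g=im[200:400,240:330].astype(int); red=((g[...,0]>100)&(g[...,1]<75)&(g[...,2]<80)).astype(np.uint8)
n,l,st,ce=cv2.connectedComponentsWithStats(red); k=1+np.argmax(st[1:,4])
cnt=cv2.findContours((l==k).astype(np.uint8),0,1)[0][0][:,0].astype(float)
# outer arc: topmost red pixel per column -> circle fit
cols=np.unique(cnt[:,0]); top=np.array([(c,cnt[cnt[:,0]==c,1].min()-.5) for c in cols])
A=np.c_[2*top,np.ones(len(top))]; x=np.linalg.lstsq(A,(top**2).sum(1),rcond=None)[0]; r=np.sqrt(x[2]+x[0]**2+x[1]**2)
f=x[:2]+(240,200); print('flange circle',f,r, 'bbox',st[k])
for th0 in(100,120,140,160):
    m=(g.min(2)>th0).astype(np.uint8); n,l,st,ce=cv2.connectedComponentsWithStats(m); k=1+np.argmax(st[1:,4]); print(th0,st[k],ce[k]+(240,200))
    t=ce[k]+(240,200)
    for v_f in (f[1],265+14.5):
        th=.39
        for _ in range(5):
            o,d=tool_ray(ci,s,*t); T=o+d*((-.019-.0267*np.cos(th))-o[2])/d[2]
            o,d=tool_ray(ci,s,f[0],v_f); F=o+d*((-.019+.079*np.cos(th))-o[2])/d[2]
            th=np.arctan2(T[0]-F[0],F[2]-T[2])
        a=(F-T)/np.linalg.norm(F-T); tip=T+.149*a
        print('tilt',np.degrees(th),'len',np.linalg.norm(F-T),'tail',T,'grip x',T[0]+a[0]*.0267,'tip(tool)',tip)
E
python3 a2.py
```

```text
flange circle [282.32781564 278.2978509 ] 14.022085485590603 bbox [ 28  64  29  18 166]
100 [  26  101   37   40 1149] [283.77545692 320.36901654]
tilt 20.94929768178244 len 0.1057013837250426 tail [ 0.00330245  0.00056073 -0.04393505] grip x -0.006243786885328154 tip(tool) [-0.04997055 -0.0002075   0.09521378]
tilt 21.357531077947876 len 0.10570138929941049 tail [ 0.00325438  0.00056103 -0.0438664 ] grip x -0.0064692705837467186 tip(tool) [-0.0510087  -0.00020691  0.09489933]
120 [ 27 103  35  38 995] [283.07135678 321.1798995 ]
tilt 20.799934763795882 len 0.10570042862554083 tail [ 0.00300524  0.00032527 -0.04395985] grip x -0.006476041942552543 tip(tool) [-0.04990531 -0.00011111  0.09532864]
tilt 21.208390061844778 len 0.10570043453360314 tail [ 0.00295726  0.00032541 -0.04389163] grip x -0.006701721382263694 tip(tool) [-0.05094491 -0.00011045  0.09501613]
140 [ 28 104  31  36 918] [283.04901961 321.291939  ]
tilt 20.779288429271876 len 0.10570040660582423 tail [ 0.00296416  0.00031782 -0.04396327] grip x -0.006508130097693382 tip(tool) [-0.0498962  -0.00010807  0.09534431]
tilt 21.187774652443068 len 0.10570041257370807 tail [ 0.00291619  0.00031796 -0.0438951 ] grip x -0.006733836202950054 tip(tool) [-0.05093601 -0.0001074   0.09503207]
160 [ 29 105  29  35 509] [286.88015717 323.78781925]
tilt 20.318735939698456 len 0.10571190197048273 tail [ 0.00204788  0.00160433 -0.0440386 ] grip x -0.007222447939932392 tip(tool) [-0.04968539 -0.000635    0.09567416]
tilt 20.72792796476325 len 0.10571191749781118 tail [ 0.00200017  0.00160534 -0.04397175] grip x -0.007448714846831524 tip(tool) [-0.05072956 -0.0006347   0.09536798]
```

View pics/sd2.png

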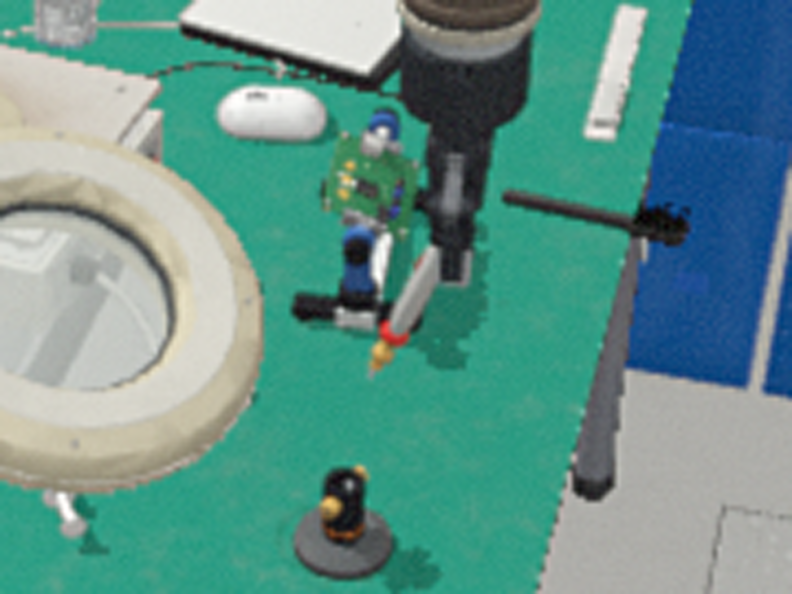

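Run:
```python
from h import *
s=status.get_state();R=np.array(s['tcp_rot']);p=np.array(s['ee_pos']);ci=viewer.camera_info('side')
o,d=ray(ci,296.5,212.5); n=R[:,1]; q=o+d*((p-o)@n)/(d@n); print('tip side(tool)',R.T@(q-p))
tip=p+R@np.array([-.050,0,.0955]); print('tip',tip)
nn=np.array([-.382,-.046,.923]); tgt=np.array([.566,-.232,.0845])+.025*nn
print('tgt',tgt,'units',R.T@(tgt-tip)/.05,'n tool',R.T@nn)
```

```text
tip side(tool) [-4.78615200e-02  1.58798349e-16  8.97929533e-02]
tip [0.48018933 0.05693295 0.14502676]
tgt [ 0.55645  -0.23315   0.107575] units [-0.82130991 -5.94224627  0.74949084] n tool [ 3.85273928e-01 -1.57155250e-04 -9.22785444e-01]
```

Request:
{"name": "carry_out", "arguments": {"deltas": [-0.1,-0.74,0,0,-0.1,-0.74,0,0,-0.1,-0.74,0,0,-0.1,-0.74,0,0,-0.1,-0.74,0,0,-0.1,-0.74,0,0,-0.1,-0.74,0,0,-0.1,-0.74,0,0,0,0,0,0,0,0,0,0]}}

```text
clock: 14.8
ee_pos: [0.5053, -0.2389, 0.2403]
tcp_rot: [[-0.993, -0.117, -0.001], [-0.117, 0.993, -0.0], [0.001, -0.0, -1.0]]
ft_force: [0.5, -0.1, 0.2]
finger_gap: 0.16
finger_force: 58.8
```

Request:
{"name": "carry_out", "arguments": {"deltas": [-0.02,-0.02,0.2,0,0,0,0.2,0,0,0,0.2,0,0,0,0.14,0,0,0,0,0,0,0,0,0,0,0,0,0,0,0,0,0,0,0,0,0,0,0,0,0]}}

```text
clock: 15.8
ee_pos: [0.5069, -0.2391, 0.204]
tcp_rot: [[-0.993, -0.119, 0.0], [-0.119, 0.993, -0.0], [-0.0, -0.0, -1.0]]
ft_force: [0.0, 0.3, -0.9]
finger_gap: 0.16
finger_force: 58.7
```

```bash
python3 a2.py | sed -n '1p;5,7p'
python3 - <<'E'
from h import *
s=status.get_state();R=np.array(s['tcp_rot']);p=np.array(s['ee_pos'])
tip=p+R@np.array([-.050,0,.0955]); nn=np.array([-.382,-.046,.923]); d=np.array([.566,-.232,.0845])-tip
print(s['clock'],p,'tip',tip,'to pad tool mm',R.T@d*1000,s['ft_force'])
for n in('side','top','wrist'):
    im=viewer.camera(n); ci=viewer.camera_info(n); u,v=proj(ci,tip); print(n,'tip px',u,v,'pad px',proj(ci,(.566,-.232,.0845)))
    cv2.imwrite(f'pics/h_{n}.png',im[:,:,::-1])
E
```

```text
flange circle [282.51201575 278.76139021] 14.449130347009154 bbox [ 28  65  30  17 156]
120 [  27  102   41   56 1130] [284.54690265 322.95575221]
tilt 20.635436353056797 len 0.10570219711292103 tail [ 0.00213915  0.00084226 -0.04398697] grip x -0.007270277697232102 tip(tool) [-0.0503704  -0.00012502  0.09545051]
tilt 20.88686107656136 len 0.10570220236287328 tail [ 0.00210963  0.00084255 -0.04394544] grip x -0.007409352851000285 tip(tool) [-0.05101129 -0.00012483  0.09526028]
15.85 [ 0.50684071 -0.23903478  0.20391436] tip [ 0.55651231 -0.23308408  0.10842839] to pad tool mm [-9.5425604  -0.05195622 23.93107299] [ 0.67881745  0.10234522 -0.68163214]
side tip px 294.07545613606266 162.51975950025565 pad px (np.float64(291.09067833800583), np.float64(168.1006671002548))
top tip px 350.28150411736283 211.49901366218427 pad px (np.float64(348.7587299358797), np.float64(209.40379855748975))
wrist tip px 282.23476910462534 270.6252186153843 pad px (np.float64(282.1960700297641), np.float64(267.6725354812592))
```

Run:
```python
from h import *
im=cv2.imread('pics/h_wrist.png')[:,:,::-1].astype(int); ci=viewer.camera_info('wrist')
r,g,b=im[...,0],im[...,1],im[...,2]
gold=((r>130)&(r-b>55)&(g>80)).astype(np.uint8); gold[:220]=0; gold[320:]=0
n,l,st,ce=cv2.connectedComponentsWithStats(gold)
for k in range(1,n):
    if st[k,4]>5: print(st[k],ce[k])
for q in ((.5689,-.2497,.0836),(.5644,-.2141,.0850)): print('pred',proj(ci,q))
im=cv2.imread('pics/h_side.png')[140:185,265:315,::-1].astype(int); r,g,b=im[...,0],im[...,1],im[...,2]
m=((r>120)&(r-b>50)).astype(np.uint8)
n,l,st,ce=cv2.connectedComponentsWithStats(m)
for k in range(1,n): print('side',st[k],ce[k]+(265,140),im[l==k].mean(0))
c=viewer.camera_info('side')
for q in ((.5689,-.2497,.0836),(.5644,-.2141,.0850)): print('pred side',proj(c,q))
s=status.get_state();R=np.array(s['tcp_rot']);p=np.array(s['ee_pos'])
for k in (.079,.095,.11,.122): print(k,proj(c,p+R@np.array([-.007-k*np.sin(.365),0,-.019+k*np.cos(.365)])))
```

```text
[281 263   4   2   8] [282.5 263.5]
[402 284  49  36 639] [430.35211268 297.68701095]
pred (np.float64(261.08503143933615), np.float64(268.00493124254416))
pred (np.float64(303.4616885837069), np.float64(268.53447312513583))
side [45  7  4 16 35] [311.31428571 154.8       ] [213.2        188.65714286 117.02857143]
side [49  7  1  3  3] [314. 148.] [223.66666667 199.66666667 130.        ]
side [30 11  7  9 28] [297.17857143 154.78571429] [175.5        104.96428571  71.28571429]
side [49 11  1  1  1] [314. 151.] [223. 208. 167.]
side [25 25  3  2  4] [291.   165.25] [170.25 162.5   93.25]
side [25 28  2  2  4] [290.5 168.5] [205.5  187.25 130.  ]
side [24 31  2  2  4] [289.5 171.5] [183.25 170.25  96.  ]
pred side (np.float64(291.54577117031636), np.float64(165.18070257525144))
pred side (np.float64(290.2316277799211), np.float64(171.13762277380613))
0.079 (np.float64(298.87000664524925), np.float64(152.75330832474532))
0.095 (np.float64(297.0132912824691), np.float64(156.38269943997474))
0.11 (np.float64(295.2932143456856), np.float64(159.74499830226537))
0.122 (np.float64(293.93126756079323), np.float64(162.407246732796))
```

Request:
{"name": "carry_out", "arguments": {"deltas": [-0.03,0,0.075,0,-0.03,0,0.075,0,-0.03,0,0.075,0,-0.03,0,0.075,0,0,0,0,0,0,0,0,0,0,0,0,0,0,0,0,0,0,0,0,0,0,0,0,0]}}

```text
clock: 17.0
ee_pos: [0.5128, -0.2383, 0.1889]
tcp_rot: [[-0.993, -0.119, 0.0], [-0.119, 0.993, 0.0], [-0.0, -0.0, -1.0]]
ft_force: [-0.3, -0.0, -0.8]
finger_gap: 0.158
finger_force: 58.7
```

```bash
cat > ft.py <<'E'
from h import *
F=[];P=[]
for _ in range(16):
    viewer.camera('wrist'); s=status.get_state(); F.append(s['ft_force']); P.append(s['ee_pos'])
F=np.array(F); nn=np.array([-.382,-.046,.923]); fn=F@nn
R=np.array(s['tcp_rot']);p=np.mean(P,0); tip=p+R@np.array([-.050,0,.0955])
print(s['clock'],'p',p,'F',F.mean(0),'Fn',fn.mean(),'+-',fn.std()/4,'to pad mm',R.T@(np.array([.566,-.232,.0845])-tip)*1000,s['finger_force'])
E
python3 ft.py
```

```text
17.8 p [ 0.51275333 -0.2382743   0.18879359] F [ 0.15784388 -0.25414205 -0.72666431] Fn -0.71931698518755 +- 0.109319637200159 to pad mm [-3.61782599 -0.11635643  8.79210332] 58.72444733977318
```

Request:
{"name": "carry_out", "arguments": {"deltas": [-0.022,0,0.053,0,-0.022,0,0.053,0,-0.022,0,0.053,0,-0.011,0,0.027,0,-0.011,0,0.026,0,0,0,0,0,0,0,0,0,0,0,0,0,0,0,0,0,0,0,0,0]}}

```text
clock: 18.8
ee_pos: [0.5172, -0.2378, 0.1783]
tcp_rot: [[-0.993, -0.119, 0.0], [-0.119, 0.993, -0.0], [-0.0, -0.0, -1.0]]
ft_force: [0.1, -0.5, -1.0]
finger_gap: 0.159
finger_force: 58.7
```

```bash
python3 ft.py
```

```text
19.6 p [ 0.51712358 -0.2377543   0.17819341] F [ 0.21629984 -0.10184962 -0.78676828] Fn -0.8041285760407687 +- 0.12413676559615715 to pad mm [ 0.79093909 -0.10318064 -1.80405978] 58.72474439442158
```

Request:
{"name": "carry_out", "arguments": {"deltas": [-0.008,0,0.019,0,-0.007,0,0.018,0,0,0,0,0,0,0,0,0,0,0,0,0,0,0,0,0,0,0,0,0,0,0,0,0,0,0,0,0,0,0,0,0]}}

```text
clock: 20.6
ee_pos: [0.5179, -0.2377, 0.1764]
tcp_rot: [[-0.993, -0.119, 0.0], [-0.119, 0.993, 0.0], [-0.0, -0.0, -1.0]]
ft_force: [-1.3, -0.2, 0.7]
finger_gap: 0.165
finger_force: 58.9
```

```bash
python3 ft.py
```

```text
21.4 p [ 0.51786887 -0.23767969  0.17633818] F [-0.38677739 -0.37218349  0.50191619] Fn 0.6281380506901959 +- 0.10023072938859466 to pad mm [ 1.53745244 -0.09047914 -3.66052074] 58.85501146316528
```

Request:
{"name": "carry_out", "arguments": {"deltas": [-0.01,0,0.024,0,-0.009,0,0.023,0,0,0,0,0,0,0,0,0,0,0,0,0,0,0,0,0,0,0,0,0,0,0,0,0,0,0,0,0,0,0,0,0]}}

```text
clock: 22.4
ee_pos: [0.5188, -0.2376, 0.174]
tcp_rot: [[-0.993, -0.119, 0.0], [-0.119, 0.993, 0.0], [-0.0, 0.0, -1.0]]
ft_force: [-0.7, -0.6, 1.2]
finger_gap: 0.158
finger_force: 58.9
```

```bash
python3 ft.py
python3 - <<'E'
from h import *
im=viewer.camera('side')[150:185,275:305].astype(int);r,g,b=im[...,0],im[...,1],im[...,2]
n,l,st,ce=cv2.connectedComponentsWithStats(((r>120)&(r-b>45)).astype(np.uint8))
for k in range(1,n): print(st[k],ce[k]+(275,150),im[l==k].mean(0))
E
python3 a2.py | sed -n '1p;5,7p'
```

```text
23.2 p [ 0.51880716 -0.23754803  0.17397942] F [-0.59935694 -0.15627561  1.11523038] Fn 1.2655006724238942 +- 0.09387087966021244 to pad mm [ 2.48301784 -0.11208714 -6.02019355] 58.879379108548164
[16  8  7  9 33] [293.42424242 161.96969697] [173.33333333 108.90909091  75.66666667]
[15 18  2  2  3] [290.66666667 168.33333333] [180.         164.66666667 125.66666667]
[14 21  2  2  4] [289.5 171.5] [184.25 171.25  95.25]
flange circle [282.83458813 279.21899769] 14.6149441266963 bbox [ 28  65  30  17 146]
120 [  27  102   42   66 1318] [286.44233687 326.3292868 ]
tilt 20.167532309738643 len 0.10570578892264555 tail [ 0.00094335  0.00151756 -0.04406297] grip x -0.008261399785938794 tip(tool) [-5.04239945e-02 -4.79437426e-05  9.57938993e-02]
tilt 20.26336687772933 len 0.1057057923106261 tail [ 0.00093218  0.00151777 -0.04404754] grip x -0.008314479239145517 tip(tool) [-5.06690242e-02 -4.79039249e-05  9.57232151e-02]
```

Run:
```python
from h import *
ci=viewer.camera_info('wrist'); im=viewer.camera('wrist').astype(int); r,g,b=im[...,0],im[...,1],im[...,2]
for q in ((.5689,-.2497,.0836),(.5664,-.2319,.084),(.5644,-.2141,.0850)): print('pred',proj(ci,q))
n,l,st,ce=cv2.connectedComponentsWithStats(((r>b+25)&(r>g)&(np.abs(np.arange(420)-272)[:,None]<25)&(np.abs(np.arange(560)-283)<45)).astype(np.uint8))
for k in range(1,n):
    if st[k,4]>4: print(st[k],ce[k],im[l==k].mean(0))
print(im[262:276:2,252:264:2].tolist()[3])
```

```text
pred (np.float64(258.4127103396836), np.float64(271.59535216325804))
pred (np.float64(282.21648062069914), np.float64(271.41766529062915))
pred (np.float64(306.0700248788259), np.float64(272.21076863408547))
[267 264  32  19 201] [282.1840796  271.03482587] [137.83084577  61.34328358  56.14925373]
[[104, 106, 107], [104, 106, 107], [104, 106, 107], [104, 106, 107], [101, 102, 104], [33, 33, 35]]
```

```bash
python3 -c "
from rig import bot
print(bot.hand_in())"
```

```text
the job is handed in; nothing more can be done
None
```

The tester is out of its socket and handed in still gripped, its tip on the ringed pad at about 2 N with the spring pushed in about 4 mm; by my estimates its tilt is within about 3° of the board's normal and the tip within about 3 mm of the pad's centre, and the judge's result was not shown.

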